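# Load the tumbler under the low shelf and start it

### The job

Deburr the bolts: first turn the dial on the grey control box fully anticlockwise (off), then gather all the bolts standing on the left of the bench into the steel scoop and tip them out of it into the orange tub under the low shelf, without bumping the scoop against the shelf. Then put the empty scoop back flat on the middle of its black mat and turn the dial fully clockwise to start the tumbler. Leave the padlock, pliers and tape roll where they are.

Things in the scene. Friction and masses are not known exactly. Their poses are not given: they have to be found in the camera images.
- dial_grip (a point): Dial of the control box: a black bar-shaped grip (46 mm long, 14 mm wide, 32 mm tall) on a 48 mm disc, on top of a grey box 100x110 mm, 39 mm high, fixed to the bench. This point lies on the vertical turning axis, 76 mm above the bench and 7 mm below the top of the bar. Its x axis runs along the bar and turns with it.
- dial (a joint): Angle of the dial, rad: 0 is fully anticlockwise seen from above (off, bar's far end at the red dot), 1.4 fully clockwise (full speed, green dot); end stops at both. It stays where it is left.
- scoop: Steel scoop, loose, 0.22 kg. Origin: centre of the underside of its pan. +x points out of the open mouth, z up. The pan is 125 mm long (x from -62 to +62 mm), 90 mm wide, 3 mm floor and walls; polished, so parts slide out at a tilt of about 20 to 35 degrees. Side walls rise from 22 mm at the mouth to 45 mm at the back wall (x = -62 mm); nothing at the mouth but a flat lip. Behind it a neck carries a blue handle.
- scoop_grip (a point): Centre of the scoop's blue handle block, 132 mm behind the pan's centre and 55 mm above its underside (axes as the scoop). The block is 46 mm long (x), 18 mm thick (y, the way to pinch it) and 42 mm tall (34 to 76 mm above the underside).
- mat: Black rubber mat 150x120x3 mm fixed to the bench, where the scoop stands; origin at the centre of its underside.
- bay: Fixed plywood bay: a low shelf board on two sides with a closed back, 165 mm deep (x), 240 mm wide (y), open to its -x side (towards the robot). Origin: centre of its footprint on the bench; x points to the back. The board's underside is 220 mm and its top 236 mm above the bench; front edges at x = -82 mm; sides 14 mm thick (212 mm between them), back 10 mm thick.
- tub_in (a point): Centre of the inner floor of the orange open tub of the tumbler, fixed under the shelf; axes as the bay, 12.5 mm behind the bay's centre and 32 mm above the bench. Inside 110 mm (x) by 150 mm (y), walls 5 mm, rim 75 mm above the bench, i.e. 43 mm above this point; the tub's outer front face is 35 mm behind the front edge of the shelf.
- bolt_0_mid (a point): Middle of a grey steel hex bolt (may be absent), 60 mm long, 90 g; starts standing on its head. z axis along the bolt from head to tip; the point is 30 mm from either end. Head 10 mm thick, 24 mm across flats and 28 mm across corners, shank 16 mm in diameter. May topple and lie on its side if knocked.
- bolt_1_mid (a point): Middle of a grey steel hex bolt (may be absent), 60 mm long, 90 g; starts standing on its head. z axis along the bolt from head to tip; the point is 30 mm from either end. Head 10 mm thick, 24 mm across flats and 28 mm across corners, shank 16 mm in diameter. May topple and lie on its side if knocked.
- bolt_2_mid (a point): Middle of a grey steel hex bolt (may be absent), 60 mm long, 90 g; starts standing on its head. z axis along the bolt from head to tip; the point is 30 mm from either end. Head 10 mm thick, 24 mm across flats and 28 mm across corners, shank 16 mm in diameter. May topple and lie on its side if knocked.
- bolt_3_mid (a point): Middle of a grey steel hex bolt (may be absent), 60 mm long, 90 g; starts standing on its head. z axis along the bolt from head to tip; the point is 30 mm from either end. Head 10 mm thick, 24 mm across flats and 28 mm across corners, shank 16 mm in diameter. May topple and lie on its side if knocked.
- padlock: Brass padlock, 42x72x18 mm, lying loose on the bench: leave alone. Origin at the centre of its underside.
- pliers: Blue-handled pliers, 51x177x13 mm, lying loose on the bench: leave alone. Origin at the centre of its underside.
- tape_roll: Roll of black tape, 66 mm across, 18 mm high, lying loose on the bench: leave alone. Origin at the centre of its underside.
- bench_vice: Green bench vice bolted to the bench between the bolts and the control box, an obstacle 168 mm high: about 130 mm wide (y) and reaching from 130 mm in front of its origin to 125 mm behind it (x); its T-bar reaches 80 mm to either side at the very front. Origin at the bench top.

How it is judged (in metres and radians):
On the way, in this order (a step that is already met when the one before it is completed fails the run):
1. dial turned fully anticlockwise (off) (value of joint dial below 0.07 rad), for 0.2 s.
2. all bolts present lie or stand in the scoop (x of bolt_0_mid in the frame of scoop between -0.066 and 0.066 m and y of bolt_0_mid in the frame of scoop between -0.045 and 0.045 m and z of bolt_0_mid in the frame of scoop between 0 and 0.06 m and x of bolt_1_mid in the frame of scoop between -0.066 and 0.066 m and y of bolt_1_mid in the frame of scoop between -0.045 and 0.045 m and z of bolt_1_mid in the frame of scoop between 0 and 0.06 m and x of bolt_2_mid in the frame of scoop between -0.066 and 0.066 m and y of bolt_2_mid in the frame of scoop between -0.045 and 0.045 m and z of bolt_2_mid in the frame of scoop between 0 and 0.06 m and x of bolt_3_mid in the frame of scoop between -0.066 and 0.066 m and y of bolt_3_mid in the frame of scoop between -0.045 and 0.045 m and z of bolt_3_mid in the frame of scoop between 0 and 0.06 m), for 0.3 s.
3. all bolts in the tub, the dial still off (x of bolt_0_mid in the frame of tub_in between -0.058 and 0.058 m and y of bolt_0_mid in the frame of tub_in between -0.078 and 0.078 m and z of bolt_0_mid in the frame of tub_in between -0.005 and 0.05 m and x of bolt_1_mid in the frame of tub_in between -0.058 and 0.058 m and y of bolt_1_mid in the frame of tub_in between -0.078 and 0.078 m and z of bolt_1_mid in the frame of tub_in between -0.005 and 0.05 m and x of bolt_2_mid in the frame of tub_in between -0.058 and 0.058 m and y of bolt_2_mid in the frame of tub_in between -0.078 and 0.078 m and z of bolt_2_mid in the frame of tub_in between -0.005 and 0.05 m and x of bolt_3_mid in the frame of tub_in between -0.058 and 0.058 m and y of bolt_3_mid in the frame of tub_in between -0.078 and 0.078 m and z of bolt_3_mid in the frame of tub_in between -0.005 and 0.05 m and value of joint dial below 0.07 rad), for 0.3 s.
4. empty scoop back flat on its mat, let go, the dial still off (horizontal distance between scoop and mat below 0.04 m and angle between scoop's own z axis and vertical below 0.08 rad and height (world z) of scoop below 0.012 m and value of joint dial below 0.07 rad and contact force between the fingers and scoop below 0.1 N), for 0.3 s.
5. dial turned fully clockwise (value of joint dial above 1.33 rad), for 0.2 s.
At the end, for the whole second after the job is handed in: All bolts present at rest in the tub; the scoop flat on its mat, its pan's centre within 40 mm of the mat's centre; the dial within 0.07 rad of its clockwise stop (x of bolt_0_mid in the frame of tub_in between -0.058 and 0.058 m and y of bolt_0_mid in the frame of tub_in between -0.078 and 0.078 m and z of bolt_0_mid in the frame of tub_in between -0.005 and 0.05 m and x of bolt_1_mid in the frame of tub_in between -0.058 and 0.058 m and y of bolt_1_mid in the frame of tub_in between -0.078 and 0.078 m and z of bolt_1_mid in the frame of tub_in between -0.005 and 0.05 m and x of bolt_2_mid in the frame of tub_in between -0.058 and 0.058 m and y of bolt_2_mid in the frame of tub_in between -0.078 and 0.078 m and z of bolt_2_mid in the frame of tub_in between -0.005 and 0.05 m and x of bolt_3_mid in the frame of tub_in between -0.058 and 0.058 m and y of bolt_3_mid in the frame of tub_in between -0.078 and 0.078 m and z of bolt_3_mid in the frame of tub_in between -0.005 and 0.05 m and linear speed of each of bolt_0, bolt_1, bolt_2, bolt_3 below 0.03 m/s and horizontal distance between scoop and mat below 0.04 m and angle between scoop's own z axis and vertical below 0.08 rad and height (world z) of scoop below 0.012 m and linear speed of scoop below 0.02 m/s and value of joint dial above 1.33 rad); the robot touches nothing.
It fails at once if the scoop bumps the shelf bay (over 10 N) (contact force between scoop and bay above 10 N).
It fails at once if the padlock is moved by more than 30 mm (distance of padlock from where it was at the start of the episode above 0.03 m).
It fails at once if the pliers is moved by more than 30 mm (distance of pliers from where it was at the start of the episode above 0.03 m).
It fails at once if the tape_roll is moved by more than 30 mm (distance of tape_roll from where it was at the start of the episode above 0.03 m).
Of bolt_0, bolt_1, bolt_2, bolt_3 only 2 to 4 are there at a start; the rules pass over those that are not, and their reading is None.
At some moment in a run one of bolt_0, bolt_1, bolt_2, bolt_3 may be knocked a few centimetres aside while the robot is not near it.
It also fails if it takes over 210 s, if anything falls off the work surface, if the arm or the gripper's body presses on something with over 40 N, if the wrist force passes 120 N, or if a joint passes its speed limit or range.

### The arm

A 6-joint arm with a two-finger parallel gripper is mounted at the origin on a cart in front of the work surface, level with it; the furniture and walls round the work are solid. World frame = base frame: x ahead of the robot, y to its left, z up, the work surface at z = 0. Lengths are in mm, angles in rad, forces in N, time in s.
With the tool pointing down it reaches from about 275 to 750 mm from the base axis. Payload 10.2 kg.
Tool frame: the origin (TCP) lies at the very end of the fingers, on their centre line; the grasp point (between the pads) lies 19 mm behind it; z points along the fingers, y is the line along which they close (so a half turn about z gives the same grasp; the last joint's range is limited). The gripper opens to 85 mm and grips with 20 to 120 N. Pads are 22 mm wide; open, the fingers measure 114 mm over their backs; the gripper's body (76 mm by 85 mm) begins 54 mm behind the grasp point. The pads swing forward as they close: fully open they stand 13 mm farther back than shut.
Start: joints at [-1.477, 0.313, 1.498, -0, 1.331, -0.223], TCP at [163.539, -498.885, 231.294] pointing down, gripper open.
Joint ranges: [-2.94, 2.94], [-0.97, 2.17], [0.19, 2.56], [-1.23, 4.37], [0.02, 3.11], [-2.88, 2.88]. Speed limits (rad/s): [2.39, 2.39, 3.01, 3.14, 3.14, 3.14].

### API

Orientations are given as a unit quaternion [w, x, y, z].
In Python, from rig import monitor, eyes, job gives the robot as it stands. The module is installed in compiled form; this text tells all that it offers.
- The arm moves only by the tool send_rows, never from a script. Its argument "targets" is one flat list of numbers, 7 for each row, row after row: the turn, a rotation vector about the tool's x, y, z in degrees, then the shift along the tool's x, y, z in units of 60 mm (1.0 is 60 mm), then the opening, from -1 (shut) to 1 (fully open), so that 0 is half open. A call has 1 to 5 rows; each row shifts and turns the commanded pose from where the row before left it, along the tool's axes as they then stand; what a row does not reach is not made up. A row lasts 1/8 s, in which the tool goes at most 62.5 mm and 10.7 degrees, less where a joint would pass 70% of its speed; a pose out of reach is approached as far as the arm can. A call is refused whole if a number of a shift passes 1 or a number of a turn 10.7, either way. A call with a gripper value outside its range is refused whole. The fingers move at their own pace and stop on an object; "newtons" is the grip in N (left out, the last holds). Time passes only in rows, so rows that do not move let the fingers close. It gives the time, the measured TCP pose, the force, the opening and the grip force at its end, in the units of the state.
- monitor.sense(): the state, without advancing time (a new reading comes with each control period).
- eyes.capture(name): name is "side" or "top"; returns a dict with "img" (480x640x3 uint8, red, green, blue), "K" (3x3 intrinsics, pixels), "R" (3x3) and "t" (3): a world point X has camera coordinates R X + t. Camera axes: x right, y down, z forward; pixel columns grow to the right and rows downward; lengths in mm; the calibration is good to about 2 mm. A picture is of the moment at which its call begins. There is no depth.
- job.finish_job(): hands the job in; it is judged then, once.
The state is a dict: "time_s": time; "joints": joint angles; "dq": joint speeds; "tau": joint torques, N m; "eef_pos": TCP position; "ee_rot": TCP orientation; "force": force on the tool from outside, world axes, zero at the start; "wrist_torque": the same for the moment, N m; "grip_width": opening from 0.0 (shut) to 1.0 (fully open); "grip_force": force on a finger pad.
Only numpy, scipy, OpenCV 4.12 (cv2) and the standard library are available. Lean on these libraries where they do the work, as an engineer would, in place of code of your own. Each camera call takes 0.05 s, during which the arm holds its last target. There are 200 camera calls.

## Working session

There is one attempt and no reset: what is moved stays moved. The work goes in short steps, Python scripts to look and compute and a tool call to move; the robot and the scene stay as the last step left them, time stands still between calls to the robot, and variables do not carry over. Pictures are saved under pics/ and viewed, at most 14 in all, crops included, and the job is handed in when it is done.

Besides the shell and the picture viewer there is one more tool, called as name(argument=value, ...), one argument or row to a line, values as JSON. send_rows: Moves the arm, as the interface text tells. Its arguments: {"type":"object","properties":{"targets":{"type":"array","items":{"type":"number"}},"newtons":{"type":"number"}},"required":["targets"]}

```bash
mkdir -p pics; cat > h.py <<'E'
import numpy as np, cv2
from rig import monitor, eyes, job
from scipy.spatial.transform import Rotation as Rn
def cap(n):
    c=eyes.capture(n); return c
def ray(c,u,v,z):
    K,R,t=map(np.array,(c["K"],c["R"],c["t"])); d=R.T@np.linalg.solve(K,[u,v,1.]); o=-R.T@t
    return o+d*(z-o[2])/d[2]
def proj(c,X):
    K,R,t=map(np.array,(c["K"],c["R"],c["t"])); p=K@(R@np.array(X,float)+t); return p[:2]/p[2]
def save(c,n,crop=None,s=1):
    im=cv2.cvtColor(np.array(c["img"]),cv2.COLOR_RGB2BGR)
    if crop: im=im[crop[1]:crop[3],crop[0]:crop[2]]
    if s!=1: im=cv2.resize(im,None,fx=s,fy=s,interpolation=cv2.INTER_CUBIC)
    cv2.imwrite("pics/"+n+".png",im)
def tool():
    s=monitor.sense(); q=s["ee_rot"]; return s,np.array(s["eef_pos"]),Rn.from_quat([q[1],q[2],q[3],q[0]])
E
python3 - <<'E'
from h import *
for n in("top","side"):
    c=cap(n); save(c,n+"0"); K,R,t=c["K"],np.array(c["R"]),np.array(c["t"]); print(n,np.round(-R.T@t),np.round(R,2).tolist(),np.round(K).tolist())
s,p,r=tool(); print(s); print(r.as_matrix().round(3))
E
```

```text
top [ -64.  -57. 1253.] [[-0.03, -1.0, -0.0], [-0.9, 0.03, -0.43], [0.43, -0.01, -0.9]] [[500.0, 0.0, 328.0], [0.0, 500.0, 241.0], [0.0, 0.0, 1.0]]
side [138. 563. 711.] [[-0.87, -0.49, -0.01], [-0.32, 0.57, -0.76], [0.38, -0.66, -0.65]] [[436.0, 0.0, 315.0], [0.0, 436.0, 239.0], [0.0, 0.0, 1.0]]
{'time_s': 0.1, 'joints': array([-1.47743996e+00,  3.13414243e-01,  1.49838364e+00, -8.24881218e-06,
        1.33102753e+00, -2.23417229e-01]), 'dq': array([-3.69115320e-04, -1.91009144e-03, -3.26865791e-03, -2.48350828e-04,
       -3.83629705e-05, -6.45921191e-04]), 'tau': array([ 2.38997331e-03, -4.12902761e+01, -2.60143518e+01, -2.15766408e-04,
        3.03092587e-03, -5.54559364e-06]), 'eef_pos': array([ 163.49313363, -498.63585532,  230.77349683]), 'ee_rot': array([-6.15340133e-04,  9.87482669e-01,  1.57726341e-01,  3.60580395e-05]), 'force': array([0.05030755, 0.68785899, 0.19419871]), 'wrist_torque': array([ 0.02978072, -0.02453061, -0.01659634]), 'grip_force': 0.0, 'grip_width': 0.9998207209068994}
[[ 0.95   0.312 -0.   ]
 [ 0.312 -0.95   0.001]
 [ 0.    -0.001 -1.   ]]
```

View pics/top0.png

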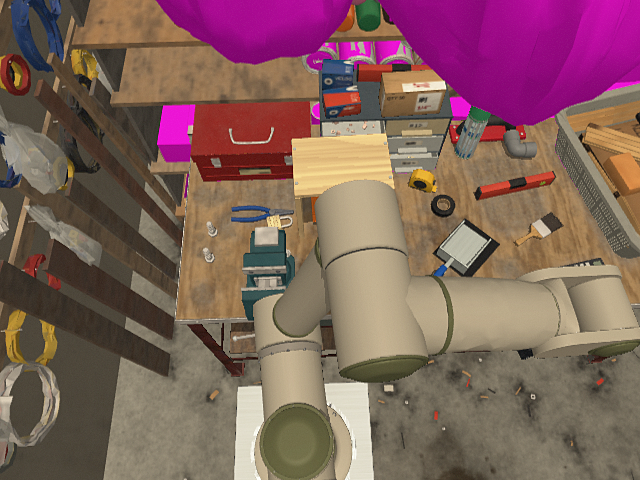

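View pics/side0.png

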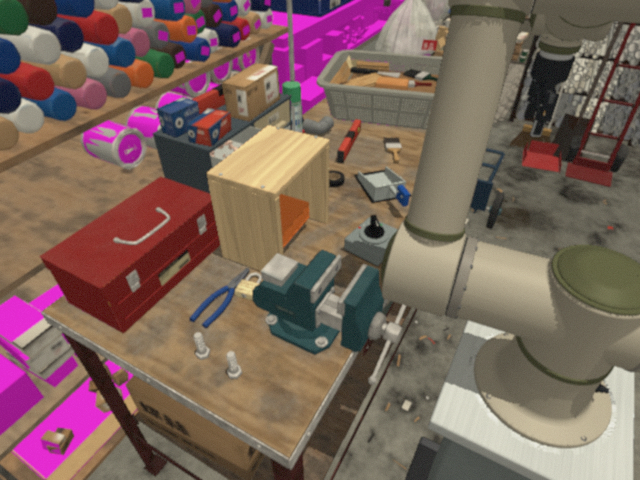

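The top view shows two bolts (heads about (211,227) and (208,253)), the scoop at (463,247) with its handle at (440,268), and the bay at (343,165). The dial is hidden by the arm there, but the side view shows it at (374,228), with the bolts at (201,345) and (233,363).

```bash
python3 - <<'E'
from h import *
t=cap("top"); s=cap("side")
f=lambda c,b,sz:cv2.resize(cv2.cvtColor(np.array(c["img"]),cv2.COLOR_RGB2BGR)[b[1]:b[3],b[0]:b[2]],sz,interpolation=cv2.INTER_CUBIC)
a=f(t,(420,210,520,285),(400,300)); b=f(s,(335,160,435,260-25),(400,300)); 
c=f(s,(335,185,435,260),(400,300)); d=f(t,(190,205,290,280),(400,300)); b=f(s,(340,150,440,225),(400,300))
cv2.imwrite("pics/m1.png",np.vstack([np.hstack([a,b]),np.hstack([c,d])]))
for n,c,u,v,z in [("bolt top",t,212,221,60),("b",t,211,234,0),("bolt",t,208,247,60),("b",t,209,259,0),("side",s,199,336,60),("b",s,202,355,0),("",s,231,353,60),("b",s,235,373,0),
 ("scoopgrip",t,440,268,70),("sgrip s",s,403,193,70),("dial",s,376,219,83),
 ("bay fl",t,295,196,236),("bay fr",t,396,194,236),("bay bl",t,292,138,236),("br",t,389,136,236),
 ("bay s",s,210,187,236),("",s,280,127,236),("",s,328,138,236),("",s,250,203,236)]: print(n,ray(c,u,v,z).round())
E
```

```text
bolt top [575. 233.  60.]
b [566. 248.   0.]
bolt [498. 239.  60.]
b [490. 248.   0.]
side [565. 245.  60.]
b [570. 247.   0.]
 [492. 246.  60.]
b [491. 248.   0.]
scoopgrip [ 413. -361.   70.]
sgrip s [ 398. -347.   70.]
dial [ 410. -199.   83.]
bay fl [540.  -1. 236.]
bay fr [ 537. -239.  236.]
bay bl [708.   5. 236.]
br [ 706. -237.  236.]
bay s [665.  49. 236.]
 [ 684. -230.  236.]
 [ 558. -236.  236.]
 [566.  54. 236.]
```

View pics/m1.png

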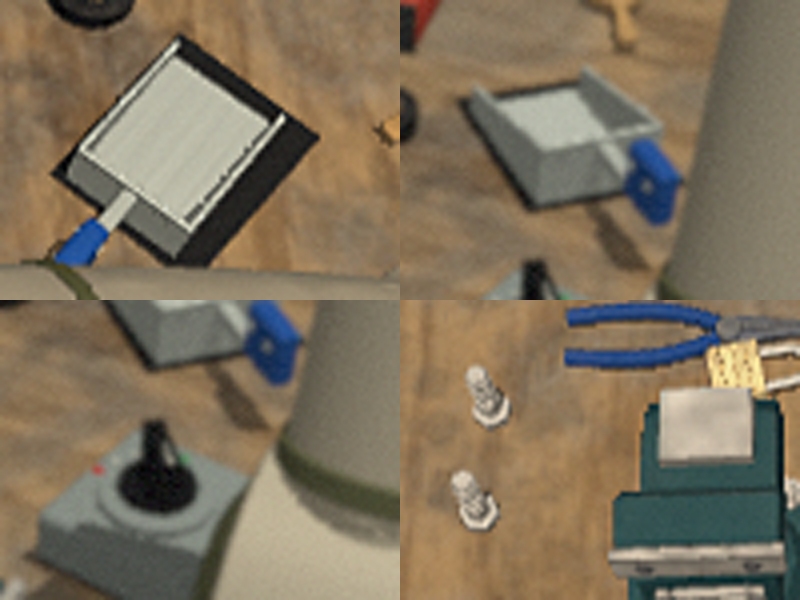

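The scoop sits towards the mat's left side with its mouth up and right. Only two bolts stand. The dial bar appears end-on, with the red dot at (359,227) and the green dot at (380,224).

```bash
python3 - <<'E'
from h import *
t=cap("top"); s=cap("side")
A=lambda v:np.degrees(np.arctan2(v[1],v[0])).round(1)
m=[ray(t,*p,3) for p in((433,253),(465,218.75),(499.5,244),(465,277))]
print("mat",np.mean(m,0).round(),[np.linalg.norm(m[i]-m[(i+1)%4]).round() for i in range(4)],A(m[1]-m[0]),A(m[2]-m[3]))
l1,l2=ray(t,465,221,25),ray(t,491.25,239.5,25); b1,b2=ray(t,440.5,247.5,48),ray(t,467.5,267,48)
print("lip",l1.round(),l2.round(),"back",b1.round(),b2.round(),np.linalg.norm(l1-l2),np.linalg.norm(b1-b2),"mouthdir",A((l1+l2-b1-b2)),"perp",A(b1-b2)-90)
print("pan",((l1+l2+b1+b2)/4).round(),"len",np.linalg.norm(l1+l2-b1-b2)/2)
d=ray(s,374.5,231.75,51); r=ray(s,359.25,227.5,40); g=ray(s,380.5,224.5,40); bt=ray(s,373.5,216,83)
print("disc",d.round(),"red",r.round(),A(r-d),"green",g.round(),A(g-d),"bartop",bt.round())
bx=[ray(s,335+u/4,185+v/4,39) for u,v in((40,222),(150,128),(248,175))]
print("box",[x.round() for x in bx],((bx[0]+bx[2])/2).round())
print("vice",ray(t,245,290,120).round(),ray(t,287,230,168).round())
E
```

```text
mat [ 497. -456.    3.] [np.float64(146.0), np.float64(117.0), np.float64(145.0), np.float64(106.0)] -45.3 -49.6
lip [ 569. -460.   25.] [ 510. -523.   25.] back [ 480. -375.   48.] [ 422. -438.   48.] 86.25863362430992 85.697143999306 mouthdir -43.8 perp -42.8
pan [ 495. -449.   36.] len 124.2955685777376
disc [ 408. -192.   51.] red [ 451. -201.   40.] -12.5 green [ 411. -237.   40.] -86.5 bartop [ 420. -207.   83.]
box [array([ 460., -143.,   39.]), array([ 440., -256.,   39.]), array([ 370., -242.,   39.])] [ 415. -192.   39.]
vice [352. 127. 120.] [486.  23. 168.]
```

```bash
cat >> h.py <<'E'
def plan(pos,yaw=None,tilt=0):
    "shift (60mm units) in present tool axes, then turn; yaw of tool x (deg), tilt lowers the front"
    s,p,r=tool(); d=r.inv().apply(np.array(pos)-p)/60; print("t",s["time_s"],"at",p.round(1),"shift",d.round(2))
    if yaw is not None:
        y=np.radians(yaw); B=Rn.from_matrix(np.array([[np.cos(y),np.sin(y),0],[np.sin(y),-np.cos(y),0],[0,0,-1]]))
        if tilt: B=Rn.from_rotvec(np.radians(tilt)*np.array([0,1,0]))*B
        print("turn",np.degrees((r.inv()*B).as_rotvec()).round(1))
E
python3 -c "
from h import *
plan((411,-194,150),115)"
```

```text
t 0.3 at [ 163.5 -498.8  231.1] shift [ 5.5  -3.54  1.35]
turn [ -0.   -0.  -96.8]
```

send_rows(
  targets=[0,0,0,0.8,-0.5,0.1,1,0,0,0,0.8,-0.5,0.2,1,0,0,0,0.8,-0.5,0.2,1,0,0,0,0.8,-0.5,0.2,1,0,0,0,0.8,-0.5,0.2,1],
)

```text
time_s: 0.92
eef_pos: [345.8, -280.1, 177.1]
ee_rot: [0.0, 0.988, 0.158, 0.0]
force: [1.1, -1.6, 0.5]
grip_width: 0.999
grip_force: 0.0
```

send_rows(
  targets=[0,0,0,0.8,-0.5,0.2,1,0,0,0,0.7,-0.54,0.25,1,0,0,-10,0,0,0,1,0,0,-10,0,0,0,1,0,0,-10,0,0,0,1],
)

```text
time_s: 1.55
eef_pos: [411.0, -194.0, 150.3]
ee_rot: [-0.0, 0.912, 0.411, -0.0]
force: [-0.4, -0.4, 0.2]
grip_width: 1.003
grip_force: 0.0
```

send_rows(
  targets=[0,0,-10,0,0,0,1,0,0,-10,0,0,0,1,0,0,-10,0,0,0,1,0,0,-10,0,0,0,1,0,0,-10,0,0,0,1],
)

```text
time_s: 2.17
eef_pos: [410.9, -194.2, 150.3]
ee_rot: [-0.0, 0.653, 0.757, 0.0]
force: [0.1, -0.2, 0.6]
grip_width: 1.002
grip_force: 0.0
```

send_rows(
  targets=[0,0,-10,0,0,0,1,0,0,-7,0,0,0,1,0,0,0,0,0,0,1,0,0,0,0,0,0,1],
)

```text
time_s: 2.68
eef_pos: [410.9, -194.2, 150.3]
ee_rot: [-0.0, 0.537, 0.843, 0.0]
force: [-0.4, 0.2, 0.9]
grip_width: 0.999
grip_force: 0.0
```

```bash
python3 - <<'E'
from h import *
plan((411,-194,62),115)
t=cap("top"); s=cap("side"); 
f=lambda c,b,sz:cv2.resize(cv2.cvtColor(np.array(c["img"]),cv2.COLOR_RGB2BGR)[b[1]:b[3],b[0]:b[2]],sz,interpolation=cv2.INTER_CUBIC)
cv2.imwrite("pics/m2.png",np.hstack([f(t,(320,180,520,300+30),(400,300)),f(s,(310,150,430,240),(400,300))]))
E
```

```text
t 2.675 at [ 410.9 -194.2  150.3] shift [0.   0.   1.47]
turn [-0. -0.  0.]
```

View pics/m2.png

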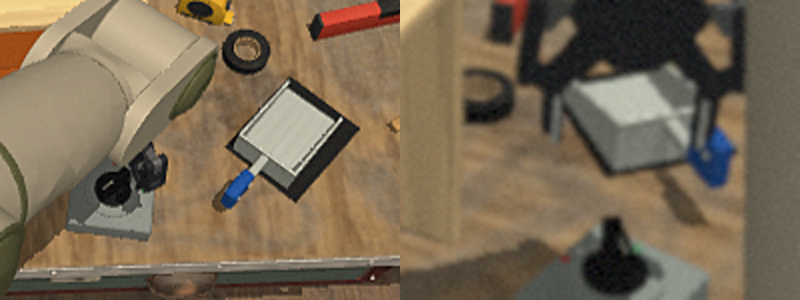

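Top view: disc at about (376,274), handle at (439,274).

```bash
python3 - <<'E'
from h import *
t=cap("top"); s=cap("side")
save(t,"dial",(350,245,410,305),8)
print("disc",ray(t,376.5,274.5,51).round(),"handle",ray(t,439,274,70).round())
print("proj (411,-194,51)",proj(t,(411,-194,51)),proj(s,(411,-194,51)))
E
```

```text
disc [ 408. -199.   51.] handle [ 397. -356.   70.]
proj (411,-194,51) [374.37659257 273.58074075] [373.65484099 230.78012748]
```

View pics/dial.png

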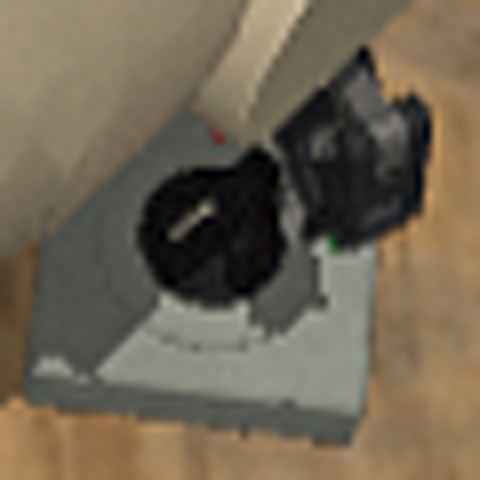

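send_rows(
  targets=[0,0,-5,0,0,0.5,1,0,0,0,0,0,0.5,1,0,0,0,0,0,0.4,1,0,0,0,0,0,0,1],
)

```text
time_s: 3.38
eef_pos: [410.3, -193.7, 65.3]
ee_rot: [-0.002, 0.499, 0.867, 0.0]
force: [-0.5, 0.8, 1.2]
grip_width: 1.003
grip_force: 0.0
```

send_rows(
  targets=[0,0,0,0,0,0,-0.5,0,0,0,0,0,0,-0.7,0,0,0,0,0,0,-1,0,0,0,0,0,0,-1,0,0,0,0,0,0,-1],
  newtons=25,
)

```text
time_s: 4.0
eef_pos: [409.3, -194.9, 66.7]
ee_rot: [-0.002, 0.498, 0.867, -0.001]
force: [-14.4, -5.6, 10.6]
grip_width: 0.155
grip_force: 27.1
```

```bash
python3 - <<'E'
from h import *
t=cap("top")
r=ray(t,377.1,261.9,40);g=ray(t,391.6,275.4,40);print(r,g)
s,p,q=tool();print(s["time_s"],p,s["force"],s["wrist_torque"],s["grip_width"]*85,s["grip_force"],q.as_matrix()[:,0])
for o in((411,-194),(408,-198)): print([np.degrees(np.arctan2(v[1]-o[1],v[0]-o[0])) for v in(r,g)])
E
```

```text
[ 448.10902579 -204.91087305   40.        ] [ 408.70011903 -239.66970943   40.        ]
4.05 [ 409.33781996 -194.88829237   66.72523011] [-15.17744546  -6.02977433  10.43792403] [-0.97480082  2.33824329 -0.02382905] 13.445061926332013 27.071005403995514 [-0.50322967  0.86415177  0.00127097]
[np.float64(-16.384500718107034), np.float64(-92.8829228344137)]
[np.float64(-9.776197223714282), np.float64(-89.03742808988389)]
```

send_rows(
  targets=[0,0,-8,-0.02,-0.04,0,-1,0,0,-8,0,0,0,-1,0,0,-8,0,0,0,-1,0,0,-8,0,0,0,-1,0,0,-6,0,0,0,-1],
  newtons=35,
)

```text
time_s: 4.68
eef_pos: [408.1, -196.2, 66.7]
ee_rot: [-0.002, 0.187, 0.982, 0.0]
force: [-12.7, -0.3, 12.2]
grip_width: 0.155
grip_force: 37.4
```

```bash
cat >> h.py <<'E'
def st():
    s,p,q=tool();M=q.as_matrix();print("t",s["time_s"],p.round(1),"F",s["force"].round(1),"M",s["wrist_torque"].round(2),"w",(s["grip_width"]*85).round(1),s["grip_force"],"yaw",np.degrees(np.arctan2(M[1,0],M[0,0])).round(1),"tz",M[:,2].round(3),"q6",s["joints"][5].round(2))
E
python3 -c "
from h import *
st()"
```

```text
Traceback (most recent call last):
  File "h.py", line 26, in st
    s,p,q=tool();M=q.as_matrix();print("t",s["time_s"],p.round(1),"F",s["force"].round(1),"M",s["wrist_torque"].round(2),"w",(s["grip_width"]*85).round(1),s["grip_force"],"yaw",np.degrees(np.arctan2(M[1,0],M[0,0])).round(1),"tz",M[:,2].round(3),"q6",s["joints"][5].round(2))
                                                                                                                             ^^^^^^^^^^^^^^^^^^^^^^^^^^
AttributeError: 'float' object has no attribute 'round'
```

send_rows(
  targets=[0,0,-6,0.03,-0.02,0,-1,0,0,-4,0,0,0,-1,0,0,-3,0,0,0,-1,0,0,0,0,0,0,-1],
)

```text
time_s: 5.18
eef_pos: [407.6, -196.8, 66.8]
ee_rot: [0.0, 0.077, 0.997, 0.0]
force: [-0.2, 2.0, 6.7]
grip_width: 0.153
grip_force: 36.8
```

```bash
sed -i 's/(s\["grip_width"\]\*85).round(1)/round(s["grip_width"]*85,1)/' h.py
python3 -c "
from h import *
st()"
```

```text
t 5.175 [ 407.6 -196.8   66.8] F [-0.2  2.   6.7] M [ 0.49  0.06 -0.36] w 13.0 36.777926087379456 yaw 171.1 tz [ 0.001  0.    -1.   ] q6 -2.13
```

send_rows(
  targets=[0,0,-3,0,0,0,-1,0,0,-2,0,0,0,-1,0,0,0,0,0,0,-1],
)

```text
time_s: 5.55
eef_pos: [408.2, -197.1, 67.0]
ee_rot: [0.001, 0.035, 0.999, -0.0]
force: [2.5, 2.3, 5.2]
grip_width: 0.157
grip_force: 64.8
```

```bash
python3 -c "
from h import *
st()"
```

```text
t 5.55 [ 408.2 -197.1   67. ] F [2.5 2.3 5.2] M [ 0.54 -0.59 -0.98] w 13.3 64.83124555512404 yaw 176.0 tz [ 0.003 -0.    -1.   ] q6 -2.21
```

send_rows(
  targets=[0,0,-2,0,0,0,-1,0,0,0,0,0,0,-1,0,0,0,0,0,0,0,0,0,0,0,0,0,1,0,0,0,0,0,0,1],
)

```text
time_s: 6.18
eef_pos: [407.2, -196.9, 66.2]
ee_rot: [-0.0, 0.016, 1.0, 0.0]
force: [0.0, 0.2, 0.3]
grip_width: 0.786
grip_force: 0.0
```

send_rows(
  targets=[0,0,0,0,0,-0.3,1,0,0,0,0,0,-0.9,1,0,0,0,0,0,-1,1,0,0,0,0,0,-1,1,0,0,0,0,0,-0.6,1],
)

```text
time_s: 6.8
eef_pos: [407.4, -197.1, 297.2]
ee_rot: [0.001, 0.016, 1.0, -0.001]
force: [-0.6, -1.1, -0.8]
grip_width: 1.0
grip_force: 0.0
```

```bash
python3 - <<'E'
from h import *
st()
t=cap("top"); s=cap("side"); 
f=lambda c,b,sz:cv2.resize(cv2.cvtColor(np.array(c["img"]),cv2.COLOR_RGB2BGR)[b[1]:b[3],b[0]:b[2]],sz,interpolation=cv2.INTER_CUBIC)
cv2.imwrite("pics/m3.png",np.vstack([np.hstack([f(t,(190,205,270,265),(400,300)),f(s,(170,320,250,380),(400,300))]),np.hstack([f(t,(350,240,430,300),(400,300)),f(s,(335,180,415,240),(400,300))])]))
E
```

```text
t 6.8 [ 407.4 -197.1  297.2] F [-0.6 -1.1 -0.8] M [ 0.02 -0.04 -0.03] w 85.0 0.0 yaw 178.2 tz [ 0.002 -0.002 -1.   ] q6 -2.25
```

View pics/m3.png

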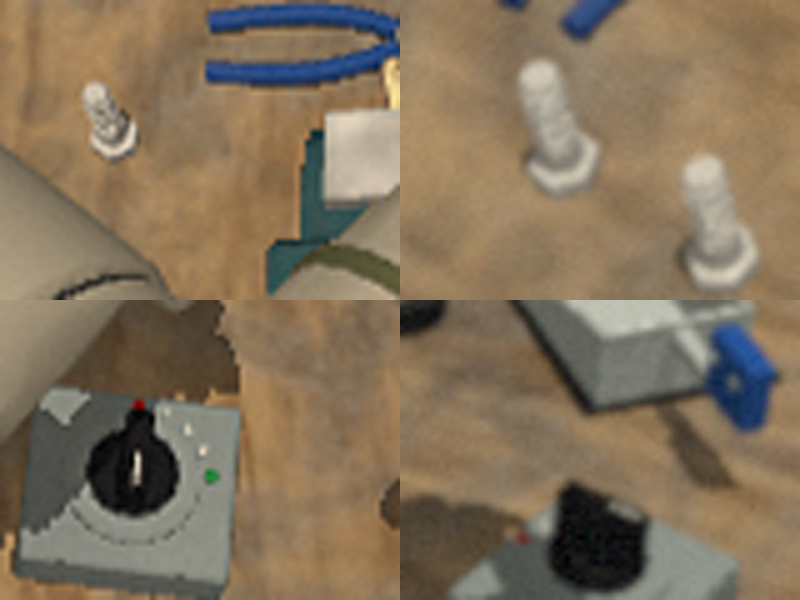

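The dial now points at the red dot and both bolts stand as before.

```bash
python3 - <<'E'
from h import *
t=cap("top"); s=cap("side")
print(ray(t,209.2,223,60),ray(t,212.4,232,5),ray(s,198.2,334.2,60),ray(s,202.7,353,7))
print(ray(s,230.8,353.5,60),ray(s,234.2,372,7), ray(t,205.2,248.5,60),ray(t,209.3,257,5))
plan((567,247,297),180); 
E
```

```text
[568.94341829 240.13956253  60.        ] [569.43462125 243.02270467   5.        ] [568.95724853 242.97046462  60.        ] [567.37063929 246.48959513   7.        ]
[491.1984442  247.10447935  60.        ] [489.94695154 250.13470325   7.        ] [493.62535103 245.58857713  60.        ] [493.4003298  246.58299272   5.        ]
t 7.0 at [ 407.2 -196.9  294. ] shift [-2.42  7.48 -0.05]
turn [-0.  -0.  -1.8]
```

send_rows(
  targets=[0,0,0,-0.3,0.9,0,1,0,0,0,-0.3,0.9,0,1,0,0,0,-0.3,0.9,0,1,0,0,0,-0.3,0.9,0,1,0,0,0,-0.3,0.9,0,1],
)

```text
time_s: 7.62
eef_pos: [506.0, 71.9, 292.7]
ee_rot: [-0.001, 0.016, 1.0, -0.0]
force: [0.6, -0.5, 0.5]
grip_width: 0.999
grip_force: 0.0
```

send_rows(
  targets=[0,0,0,-0.3,0.9,0,1,0,0,0,-0.3,0.9,0,1,0,0,0,-0.34,1,0,1,0,0,-1.8,0,0.1,0,1,0,0,0,0,0,0,1],
)

```text
time_s: 8.25
eef_pos: [567.3, 241.1, 292.8]
ee_rot: [-0.001, 0.0, 1.0, -0.0]
force: [0.1, 0.1, -0.5]
grip_width: 1.0
grip_force: 0.0
```

```bash
python3 - <<'E'
from h import *
st(); plan((568.5,244,22),180); s=cap("side"); b=(170,320,250,380)
h=cv2.cvtColor(np.array(s["img"]),cv2.COLOR_RGB2HSV)[b[1]:b[3],b[0]:b[2]]
m=((h[...,1]<50)&(h[...,2]>120)).astype(np.uint8)
n,l,a,c=cv2.connectedComponentsWithStats(m)
print([(a[i].tolist(),(c[i]+b[:2]).round(1)) for i in range(1,n) if a[i][4]>30])
E
```

```text
t 8.25 [567.3 241.1 292.8] F [ 0.1  0.1 -0.5] M [0.07 0.04 0.01] w 85.0 0.0 yaw 180.0 tz [-0.003 -0.001 -1.   ] q6 -1.36
t 8.25 at [567.3 241.1 292.8] shift [-0.03  0.05  4.51]
turn [-0.1 -0.1 -0. ]
[([24, 13, 16, 27, 249], array([200.6, 346.8])), ([56, 31, 15, 28, 258], array([232.7, 365.8]))]
```

send_rows(
  targets=[0,0,0,-0.02,0.05,1,1,0,0,0,0,0,1,1,0,0,0,0,0,1,1,0,0,0,0,0,0.9,1,0,0,0,0,0,0.6,1],
)

```text
time_s: 8.93
eef_pos: [567.9, 242.4, 22.1]
ee_rot: [-0.001, 0.002, 1.0, -0.0]
force: [0.8, -0.2, -0.5]
grip_width: 1.0
grip_force: 0.0
```

send_rows(
  targets=[0,0,0,0,0,0,0,0,0,0,0,0,0,-0.5,0,0,0,0,0,0,-1,0,0,0,0,0,0,-1,0,0,0,0,0,0,-1],
  newtons=30,
)

```text
time_s: 9.55
eef_pos: [569.5, 244.4, 25.6]
ee_rot: [0.001, 0.0, 1.0, 0.0]
force: [0.0, -0.9, 6.5]
grip_width: 0.177
grip_force: 29.7
```

```bash
python3 - <<'E'
from h import *
st(); s=cap("side"); save(s,"g1",(150,260,310,380),4)
E
```

```text
t 9.55 [569.5 244.4  25.6] F [ 0.  -0.9  6.5] M [-0.12  0.15  0.01] w 15.0 29.66762065887451 yaw 180.0 tz [ 0.002  0.    -1.   ] q6 -1.35
```

View pics/g1.png

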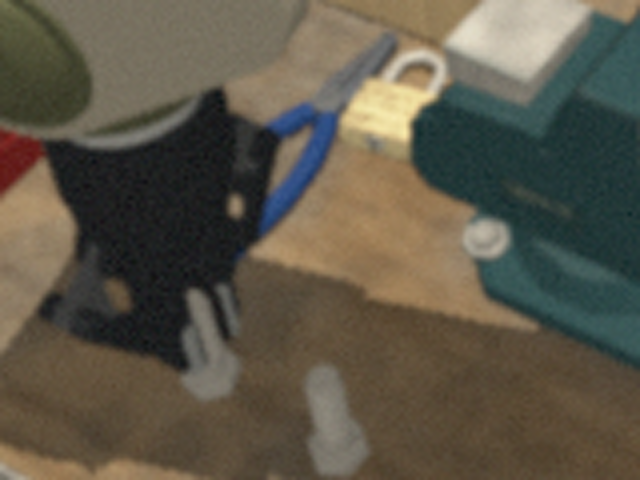

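Bolt A is gripped; lifting and carrying it to the scoop.

send_rows(
  targets=[0,0,0,0,0,-0.4,-1,0,0,0,0,0,-1,-1,0,0,0,0,0,-1,-1,0,0,0,0,0,-1,-1,0,0,0,0,0,-1,-1],
  newtons=40,
)

```text
time_s: 10.22
eef_pos: [568.4, 244.2, 290.5]
ee_rot: [0.0, 0.0, 1.0, 0.0]
force: [0.8, -0.2, -0.8]
grip_width: 0.175
grip_force: 39.0
```

send_rows(
  targets=[0,0,0,0.5,-0.8,0,-1,0,0,0,0.5,-0.8,0,-1,0,0,0,0.5,-0.8,0,-1,0,0,0,0.5,-0.8,0,-1,0,0,0,0.5,-0.8,0,-1],
)

```text
time_s: 10.85
eef_pos: [417.4, 3.3, 288.4]
ee_rot: [0.0, 0.0, 1.0, -0.0]
force: [2.0, -0.5, -0.7]
grip_width: 0.175
grip_force: 39.2
```

send_rows(
  targets=[0,0,0,0,-0.9,0,-1,0,0,0,0,-0.9,0,-1,0,0,0,0,-0.9,0,-1,0,0,0,-0.2,-0.9,0,-1,0,0,0,-0.2,-0.9,0,-1],
)

```text
time_s: 11.48
eef_pos: [442.4, -267.3, 288.6]
ee_rot: [0.0, 0.001, 1.0, -0.0]
force: [0.5, 0.1, -0.4]
grip_width: 0.172
grip_force: 39.2
```

send_rows(
  targets=[0,0,0,-0.3,-0.9,0,-1,0,0,0,-0.3,-0.9,0,-1,0,0,8.6,0,-0.9,0,-1,0,0,8.6,0,0,0,-1,0,0,8.6,0,0,0,-1],
)

```text
time_s: 12.1
eef_pos: [478.1, -428.1, 287.7]
ee_rot: [-0.0, 0.226, 0.974, 0.0]
force: [0.3, 0.0, -1.0]
grip_width: 0.175
grip_force: 39.3
```

send_rows(
  targets=[0,0,8.6,0,0,0,-1,0,0,8.6,0,0,0,-1,0,0,0,0,0,0,-1],
)

```text
time_s: 12.48
eef_pos: [478.3, -427.5, 288.2]
ee_rot: [-0.0, 0.366, 0.931, 0.0]
force: [-0.3, -1.2, -1.2]
grip_width: 0.173
grip_force: 39.3
```

```bash
python3 - <<'E'
from h import *
st(); plan((477,-432,100),137); plan((477,-432,33),137)
E
```

```text
t 12.475 [ 478.3 -427.5  288.2] F [-0.3 -1.2 -1.2] M [-0.03 -0.01  0.01] w 14.7 39.28331136703491 yaw 137.0 tz [-0.  0. -1.] q6 -1.73
t 12.475 at [ 478.3 -427.5  288.2] shift [-0.04 -0.07  3.14]
turn [ 0. -0.  0.]
t 12.475 at [ 478.3 -427.5  288.2] shift [-0.04 -0.07  4.25]
turn [ 0. -0.  0.]
```

send_rows(
  targets=[0,0,0,-0.04,-0.07,1,-1,0,0,0,0,0,1,-1,0,0,0,0,0,1,-1,0,0,0,0,0,0.8,-1,0,0,0,0,0,0.3,-1],
)

```text
time_s: 13.1
eef_pos: [476.4, -431.3, 39.7]
ee_rot: [-0.002, 0.366, 0.931, 0.001]
force: [0.2, 0.2, -0.5]
grip_width: 0.172
grip_force: 39.3
```

send_rows(
  targets=[0,0,0,0,0,0.1,-1,0,0,0,0,0,0,-1],
)

```text
time_s: 13.35
eef_pos: [477.8, -433.0, 37.9]
ee_rot: [0.001, 0.367, 0.93, -0.001]
force: [0.4, -0.0, -1.0]
grip_width: 0.169
grip_force: 39.3
```

```bash
python3 - <<'E'
from h import *
st(); s=cap("side"); save(s,"p1",(330,110,450,200),5)
E
```

```text
t 13.35 [ 477.8 -433.    37.9] F [ 0.4 -0.  -1. ] M [-0.   -0.01 -0.01] w 14.4 39.267239570617676 yaw 137.0 tz [ 0.001 -0.002 -1.   ] q6 -1.74
```

View pics/p1.png

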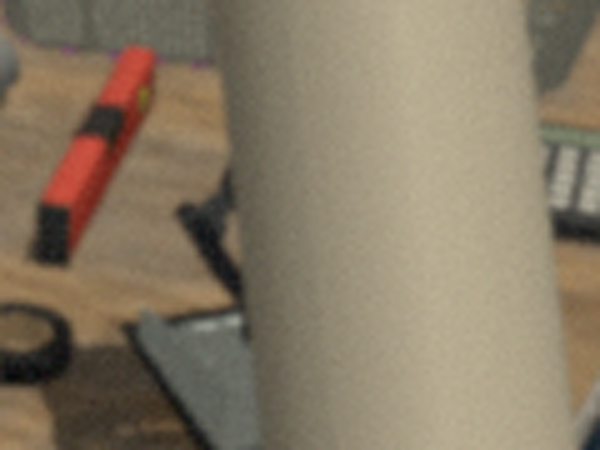

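The forearm hides the scoop, and no contact is felt yet. I'll lower until it touches, then release.

send_rows(
  targets=[0,0,0,0,0,0.06,-1,0,0,0,0,0,0.06,-1,0,0,0,0,0,0,-1],
)

```text
time_s: 13.78
eef_pos: [477.9, -433.1, 31.6]
ee_rot: [0.001, 0.367, 0.93, -0.001]
force: [-2.4, 2.9, 13.6]
grip_width: 0.176
grip_force: 40.8
```

send_rows(
  targets=[0,0,0,0,0,-0.02,-0.5,0,0,0,0,0,0,-0.35,0,0,0,0,0,0,-0.3,0,0,0,0,0,-0.3,-0.3,0,0,0,0,0,-0.8,-0.3],
)

```text
time_s: 14.4
eef_pos: [476.6, -431.6, 96.1]
ee_rot: [-0.002, 0.367, 0.93, 0.001]
force: [0.9, 0.0, 0.8]
grip_width: 0.356
grip_force: 0.0
```

send_rows(
  targets=[0,0,0,0,0,-1,-0.3,0,0,0,0,0,-1,0,0,0,0,0,0,-1,1,0,0,-8.6,0,0,-0.3,1,0,0,-8.6,0,0,0,1],
)

```text
time_s: 15.02
eef_pos: [477.4, -432.5, 297.8]
ee_rot: [0.002, 0.221, 0.975, -0.002]
force: [0.4, 0.4, -0.5]
grip_width: 1.0
grip_force: 0.0
```

send_rows(
  targets=[0,0,-8.6,0,0,0,1,0,0,-8.6,0,0,0,1,0,0,-8.6,0,0,0,1,0,0,0,0.3,0.9,0,1,0,0,0,0.3,0.9,0,1],
)

```text
time_s: 15.65
eef_pos: [440.6, -322.9, 295.0]
ee_rot: [0.0, 0.001, 1.0, -0.0]
force: [0.5, -0.4, 0.6]
grip_width: 1.004
grip_force: 0.0
```

send_rows(
  targets=[0,0,0,0.3,0.9,0,1,0,0,0,0.3,0.9,0,1,0,0,0,0,0.9,0,1,0,0,0,0,0.9,0,1,0,0,0,0,0.9,0,1],
)

```text
time_s: 16.27
eef_pos: [405.1, -52.6, 295.6]
ee_rot: [0.001, 0.001, 1.0, -0.0]
force: [0.8, -0.4, 0.4]
grip_width: 1.0
grip_force: 0.0
```

send_rows(
  targets=[0,0,0,-0.2,0.9,0,1,0,0,0,-0.2,0.9,0,1,0,0,0,-0.4,0.9,0,1,0,0,0,-0.6,0.9,0,1,0,0,0,0,0,0,1],
)

```text
time_s: 16.9
eef_pos: [488.9, 162.3, 294.3]
ee_rot: [-0.0, -0.002, 1.0, 0.0]
force: [0.3, -1.1, 0.2]
grip_width: 1.001
grip_force: 0.0
```

```bash
python3 - <<'E'
from h import *
st(); plan((492,248,22),180); t=cap("top"); s=cap("side"); b=(170,300,280,400)
h=cv2.cvtColor(np.array(s["img"]),cv2.COLOR_RGB2HSV)[b[1]:b[3],b[0]:b[2]]
m=((h[...,1]<50)&(h[...,2]>120)).astype(np.uint8)
n,l,a,c=cv2.connectedComponentsWithStats(m)
print([(a[i].tolist(),(c[i]+b[:2]).round(1)) for i in range(1,n) if a[i][4]>30])
f=lambda c,b,sz:cv2.resize(cv2.cvtColor(np.array(c["img"]),cv2.COLOR_RGB2BGR)[b[1]:b[3],b[0]:b[2]],sz,interpolation=cv2.INTER_CUBIC)
cv2.imwrite("pics/m4.png",np.vstack([np.hstack([f(t,(420,210,520,285),(400,300)),f(s,(340,150,440,225),(400,300))]),np.hstack([f(s,(170,310,250,370+10),(400,300)),f(t,(180,205,280,280),(400,300))])]))
E
```

```text
t 16.9 [488.9 162.3 294.3] F [ 0.3 -1.1  0.2] M [0.02 0.04 0.01] w 85.1 0.0 yaw -179.8 tz [-0.  0. -1.] q6 -1.48
t 16.9 at [488.9 162.3 294.3] shift [-0.06  1.43  4.54]
turn [ 0.  -0.   0.2]
[([95, 15, 12, 10, 95], array([270.8, 319.3])), ([57, 51, 15, 28, 273], array([232.8, 365.5])), ([0, 88, 20, 12, 104], array([176.5, 394.8]))]
```

View pics/m4.png

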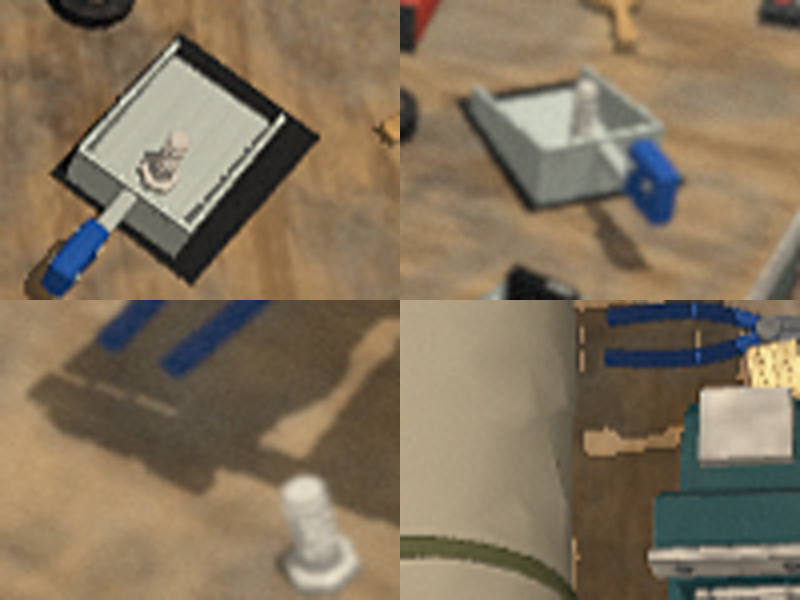

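Bolt A stands in the scoop near its back wall, and bolt B is still standing at its original place. Next I pick B.

send_rows(
  targets=[0,0,0,-0.06,0.9,0,1,0,0,0,0,0.53,0,1,0,0,0,0,0,1,1,0,0,0,0,0,1,1,0,0,0,0,0,1,1],
)

```text
time_s: 17.62
eef_pos: [492.1, 244.1, 114.0]
ee_rot: [0.001, 0.001, 1.0, 0.0]
force: [1.5, 0.4, -0.4]
grip_width: 1.001
grip_force: 0.0
```

send_rows(
  targets=[0,0,0,0,0,0.9,1,0,0,0,0,0,0.6,1,0,0,0,0,0,0,0,0,0,0,0,0,0,-0.5,0,0,0,0,0,0,-1],
  newtons=30,
)

```text
time_s: 18.25
eef_pos: [493.1, 245.5, 26.3]
ee_rot: [0.002, 0.001, 1.0, 0.0]
force: [0.1, -0.1, -0.8]
grip_width: 0.38
grip_force: 0.0
```

send_rows(
  targets=[0,0,0,0,0,0,-1,0,0,0,0,0,0,-1,0,0,0,0,0,0,-1],
  newtons=40,
)

```text
time_s: 18.62
eef_pos: [492.7, 245.6, 25.4]
ee_rot: [0.001, 0.0, 1.0, 0.0]
force: [-1.1, -1.5, 7.4]
grip_width: 0.172
grip_force: 39.4
```

send_rows(
  targets=[0,0,0,0,0,-0.4,-1,0,0,0,0,0,-1,-1,0,0,0,0,0,-1,-1,0,0,0,0,0,-1,-1,0,0,0,0,0,-1,-1],
)

```text
time_s: 19.25
eef_pos: [491.5, 245.3, 290.5]
ee_rot: [0.0, 0.0, 1.0, 0.0]
force: [1.6, 0.5, -0.6]
grip_width: 0.177
grip_force: 39.1
```

send_rows(
  targets=[0,0,0,0.4,-0.9,0,-1,0,0,0,0.4,-0.9,0,-1,0,0,0,0.4,-0.9,0,-1,0,0,0,0.4,-0.9,0,-1,0,0,0,0,-0.9,0,-1],
)

```text
time_s: 19.88
eef_pos: [394.4, -25.6, 288.8]
ee_rot: [0.001, 0.0, 1.0, -0.0]
force: [1.1, -0.1, -0.2]
grip_width: 0.172
grip_force: 39.2
```

send_rows(
  targets=[0,0,0,0,-0.9,0,-1,0,0,0,0,-0.9,0,-1,0,0,0,0,-0.9,0,-1,0,0,0,-0.4,-0.9,0,-1,0,0,0,-0.4,-0.9,0,-1],
)

```text
time_s: 20.5
eef_pos: [443.8, -296.3, 288.6]
ee_rot: [0.0, 0.001, 1.0, -0.0]
force: [0.7, 0.5, -0.0]
grip_width: 0.173
grip_force: 39.2
```

send_rows(
  targets=[0,0,0,-0.4,-0.9,0,-1,0,0,0,-0.4,-0.9,0,-1,0,0,0,-0.35,-0.9,0,-1,0,0,8.6,0,-0.17,0,-1,0,0,8.6,0,0,0,-1],
)

```text
time_s: 21.12
eef_pos: [512.3, -467.8, 286.9]
ee_rot: [-0.001, 0.153, 0.988, 0.001]
force: [-0.2, 0.2, 0.4]
grip_width: 0.173
grip_force: 39.3
```

send_rows(
  targets=[0,0,8.6,0,0,0,-1,0,0,8.6,0,0,0,-1,0,0,8.6,0,0,0,-1,0,0,0,0,0,0,-1],
)

```text
time_s: 21.62
eef_pos: [512.4, -466.7, 288.2]
ee_rot: [-0.0, 0.366, 0.931, 0.0]
force: [-0.2, -0.3, -0.9]
grip_width: 0.17
grip_force: 39.3
```

```bash
python3 - <<'E'
from h import *
st(); plan((514,-467,34),137)
E
```

```text
t 21.625 [ 512.4 -466.7  288.2] F [-0.2 -0.3 -0.9] M [ 0.01 -0.03  0.01] w 14.4 39.33749735355377 yaw 137.0 tz [-0.  0. -1.] q6 -1.73
t 21.625 at [ 512.4 -466.7  288.2] shift [-0.03  0.01  4.24]
turn [ 0. -0.  0.]
```

send_rows(
  targets=[0,0,0,-0.02,0,1,-1,0,0,0,0,0,1,-1,0,0,0,0,0,1,-1,0,0,0,0,0,0.8,-1,0,0,0,0,0,0.35,-1],
)

```text
time_s: 22.25
eef_pos: [512.6, -466.6, 36.5]
ee_rot: [-0.002, 0.366, 0.931, 0.001]
force: [-0.3, 0.6, -0.4]
grip_width: 0.172
grip_force: 39.3
```

send_rows(
  targets=[0,0,0,0,0,0.06,-1,0,0,0,0,0,0.06,-1,0,0,0,0,0,0,-1],
)

```text
time_s: 22.62
eef_pos: [513.8, -468.1, 33.6]
ee_rot: [0.001, 0.367, 0.93, -0.001]
force: [-0.3, -0.6, -0.7]
grip_width: 0.177
grip_force: 39.3
```

send_rows(
  targets=[0,0,0,0,0,0.04,-1,0,0,0,0,0,0,-0.5,0,0,0,0,0,0,-0.35,0,0,0,0,0,0,-0.3,0,0,0,0,0,-0.4,-0.3],
)

```text
time_s: 23.25
eef_pos: [512.6, -466.7, 52.0]
ee_rot: [-0.002, 0.367, 0.93, 0.001]
force: [-0.2, -0.4, -0.4]
grip_width: 0.349
grip_force: 0.0
```

send_rows(
  targets=[0,0,0,0,0,-0.9,-0.3,0,0,0,0,0,-1,-0.3,0,0,0,0.8,0,-0.5,1,0,0,0,0.9,0,0,1,0,0,0,0.9,0,0,1],
)

```text
time_s: 23.88
eef_pos: [398.1, -359.9, 198.0]
ee_rot: [0.0, 0.367, 0.93, -0.0]
force: [0.1, -0.1, 0.2]
grip_width: 0.962
grip_force: 0.0
```

```bash
python3 - <<'E'
from h import *
st(); t=cap("top"); s=cap("side")
for c,n in((t,"t"),(s,"s")):
    h=cv2.cvtColor(np.array(c["img"]),cv2.COLOR_RGB2HSV); m=((h[...,0]>100)&(h[...,0]<125)&(h[...,1]>150)).astype(np.uint8)
    k,l,a,ce=cv2.connectedComponentsWithStats(m)
    print(n,[(a[i].tolist(),ce[i].round(1),ray(c,*ce[i],60).round()) for i in range(1,k) if a[i][4]>20 and a[i][0]>340])
f=lambda c,b,sz:cv2.resize(cv2.cvtColor(np.array(c["img"]),cv2.COLOR_RGB2BGR)[b[1]:b[3],b[0]:b[2]],sz,interpolation=cv2.INTER_CUBIC)
cv2.imwrite("pics/m5.png",np.hstack([f(t,(420,210,520,285),(400,300)),f(s,(340,150,440,225),(400,300))]))
E
```

```text
t 23.875 [ 398.1 -359.9  198. ] F [ 0.1 -0.1  0.2] M [0.03 0.02 0.02] w 81.7 0.0 yaw 137.0 tz [ 0.    -0.001 -1.   ] q6 -1.77
t [([431, 265, 16, 19, 138], array([438.2, 273.8]), array([ 401., -356.,   60.]))]
s []
```

View pics/m5.png

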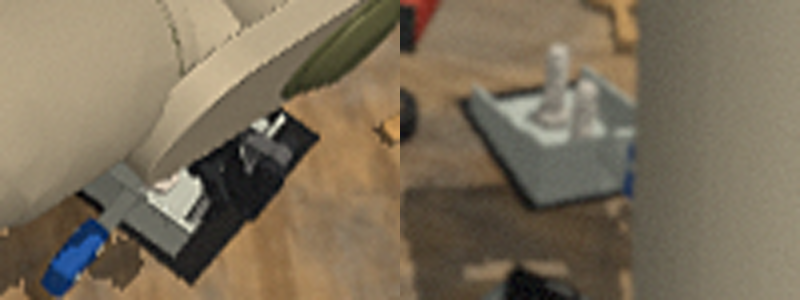

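Both bolts stand in the scoop. The handle is at about (400,-357).

send_rows(
  targets=[0,0,0,0,0.04,0.9,1,0,0,0,0,0,0.9,1,0,0,0,0,0,0.6,1,0,0,0,0,0,0.27,1,0,0,0,0,0,0,0.3],
)

```text
time_s: 24.6
eef_pos: [401.2, -359.6, 37.4]
ee_rot: [-0.0, 0.367, 0.93, 0.0]
force: [0.5, 0.2, 0.3]
grip_width: 0.814
grip_force: 0.0
```

send_rows(
  targets=[0,0,0,0,0,0,-0.2,0,0,0,0,0,0,-0.4,0,0,0,0,0,0,-0.55,0,0,0,0,0,0,-1,0,0,0,0,0,0,-1],
  newtons=60,
)

```text
time_s: 25.22
eef_pos: [401.3, -359.6, 38.2]
ee_rot: [0.001, 0.367, 0.93, -0.0]
force: [0.0, 1.7, 5.9]
grip_width: 0.205
grip_force: 58.5
```

```bash
python3 -c "
from h import *
st()"
```

```text
t 25.225 [ 401.3 -359.6   38.2] F [0.  1.7 5.9] M [ 0.21 -0.08 -0.01] w 17.4 58.45885992050171 yaw 137.0 tz [ 0.001 -0.001 -1.   ] q6 -1.77
```

send_rows(
  targets=[0,0,0,0,0,0,-1,0,0,0,0,0,-0.2,-1,0,-2,0,0,0,-0.4,-1,0,-2,0,0,0,-0.5,-1,0,-2,0,0,0,-0.5,-1],
  newtons=100,
)

```text
time_s: 25.85
eef_pos: [398.1, -356.6, 134.1]
ee_rot: [0.048, 0.366, 0.929, -0.019]
force: [-0.5, -0.5, -3.8]
grip_width: 0.198
grip_force: 97.6
```

```bash
python3 - <<'E'
from h import *
st(); plan((350,-118,210))
c=cap("side"); save(c,"l1",(330,110,450,200),5)
E
```

```text
t 25.85 [ 398.1 -356.6  134.1] F [-0.5 -0.5 -3.8] M [ 0.41  0.44 -0.05] w 16.8 97.63180017471313 yaw 137.0 tz [ 0.076 -0.07  -0.995] q6 -1.79
t 25.85 at [ 398.1 -356.6  134.1] shift [ 3.15  2.36 -1.6 ]
```

View pics/l1.png

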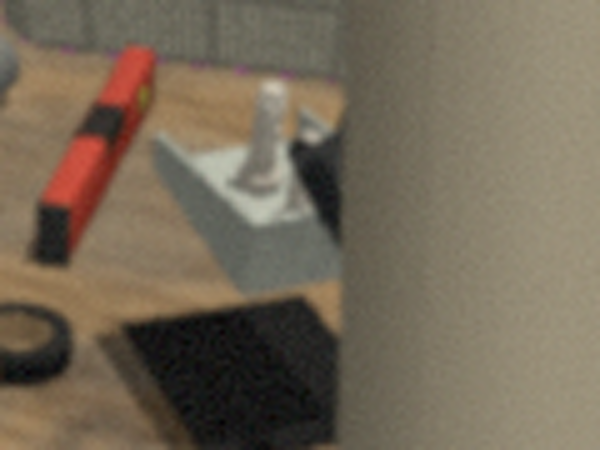

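send_rows(
  targets=[0,0,0,0.3,0.2,-0.27,-1,0,0,0,0.5,0.3,-0.27,-1,0,0,0,0.5,0.3,-0.27,-1,0,0,0,0.5,0.3,-0.27,-1,0,0,0,0.5,0.3,-0.27,-1],
)

```text
time_s: 26.52
eef_pos: [348.6, -194.8, 199.2]
ee_rot: [0.047, 0.367, 0.929, -0.019]
force: [-0.3, -0.1, -4.3]
grip_width: 0.201
grip_force: 98.1
```

send_rows(
  targets=[0,0,0,0.5,0.3,-0.27,-1,0,0,0,0.5,0.2,0,-1,0,0,0,0.3,0.06,0,-1,-0.3,0,-3,0,0,0,-1,-0.5,0,-5,0,0,0,-1],
)

```text
time_s: 27.15
eef_pos: [314.0, -117.1, 207.0]
ee_rot: [0.049, 0.299, 0.953, -0.016]
force: [1.0, 0.6, -4.3]
grip_width: 0.2
grip_force: 98.1
```

send_rows(
  targets=[-0.5,0,-5,0,0,0,-1,-0.5,0,-5,0,0,0,-1,-0.5,0,-5,0,0,0,-1,-0.5,0,-5,0,0,0,-1,-0.5,0,-5,0,0,0,-1],
)

```text
time_s: 27.78
eef_pos: [314.0, -117.4, 206.9]
ee_rot: [0.051, 0.085, 0.995, -0.005]
force: [0.7, -0.5, -3.6]
grip_width: 0.203
grip_force: 98.1
```

send_rows(
  targets=[-0.5,0,-5,0,0,0,-1,-0.5,0,-4,0,0,0,-1,-0.1,0,-1,0,0,0,-1,0,0,0,0,0,0,-1],
)

```text
time_s: 28.28
eef_pos: [314.3, -117.6, 207.3]
ee_rot: [0.051, -0.001, 0.999, -0.001]
force: [0.3, -0.2, -4.2]
grip_width: 0.199
grip_force: 98.1
```

```bash
python3 - <<'E'
from h import *
st(); plan((380,-118,150),180,-6)
t=cap("top"); s=cap("side")
f=lambda c,b,sz:cv2.resize(cv2.cvtColor(np.array(c["img"]),cv2.COLOR_RGB2BGR)[b[1]:b[3],b[0]:b[2]],sz,interpolation=cv2.INTER_CUBIC)
cv2.imwrite("pics/m6.png",np.hstack([f(t,(270,110,430,230),(400,300)),f(s,(200,110,400,260),(400,300))]))
E
```

```text
t 28.275 [ 314.3 -117.6  207.3] F [ 0.3 -0.2 -4.2] M [-0.03  0.63 -0.03] w 16.9 98.12641024589539 yaw -179.9 tz [ 0.102 -0.001 -0.995] q6 -2.37
t 28.275 at [ 314.3 -117.6  207.3] shift [-0.99 -0.01  1.06]
turn [-0.1 -0.1  0.1]
```

View pics/m6.png

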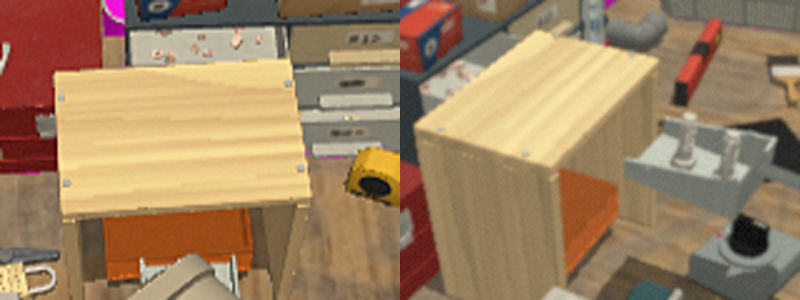

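```bash
python3 - <<'E'
from h import *
t=cap("top"); s=cap("side")
for n,u,v,z in(("bl",292,139.2,236),("br",391.2,134,236),("fl",295,195.5,236),("fr",394.2,190.5,236),("tubL",311.6,214,75),("tubR",370,212.5,75),("tubLbot",311.6,221,32)): print(n,ray(t,u,v,z).round(1))
f=lambda u,v:(200+(u-400)/2,110+v/2)
for n,u,v,z in(("fl",551,165,236),("fr",659,60,236),("bl",416,130,236),("br",543,32,236)): print(n,ray(s,*f(u,v),z).round(1))
E
```

```text
bl [704.7   5.5 236. ]
br [ 712.  -243.4  236. ]
fl [541.7  -0.9 236. ]
fr [ 547.1 -235.7  236. ]
tubL [578.6 -36.   75. ]
tubR [ 577.7 -192.8   75. ]
tubLbot [580.1 -34.8  32. ]
fl [543.7   3.2 236. ]
fr [ 550.6 -229.1  236. ]
bl [696.9  17.  236. ]
br [ 704.5 -224.4  236. ]
```

Refined bay pose: front edge x≈545, tub centre about (640,-115). Both bolts are still standing; lowering and moving in level.

send_rows(
  targets=[0,0,-1.5,0.03,0,0.2,-1,0,0,0,0.03,0,0.36,-1,0,0,0,0.04,0,0.36,-1,0,0,0,0.03,0.03,0.36,-1,0,0,0,0,0,0,-1],
)

```text
time_s: 29.1
eef_pos: [313.8, -115.3, 128.9]
ee_rot: [0.05, -0.015, 0.999, -0.0]
force: [0.1, 0.4, -3.3]
grip_width: 0.199
grip_force: 98.1
```

send_rows(
  targets=[0,0,0,-0.2,0,0.02,-1,0,0,0,-0.35,0,0.03,-1,0,0,0,-0.35,0,0.04,-1,0,0,0,-0.35,0,0.04,-1,0,0,0,-0.25,0,0.03,-1],
)

```text
time_s: 29.72
eef_pos: [406.8, -113.6, 130.6]
ee_rot: [0.052, -0.015, 0.999, -0.002]
force: [0.1, -0.4, -5.1]
grip_width: 0.194
grip_force: 98.2
```

```bash
cat >> h.py <<'E'
def pour(th,lx,lz,y=-116):
    "TCP for a lip at (lx,lz), mouth-down tilt th (deg)"
    a=np.radians(th);pos=(lx-194*np.cos(a)+36*np.sin(a),y,lz+194*np.sin(a)+36*np.cos(a)); return pos
E
python3 - <<'E'
from h import *
st(); s,p,r=tool(); M=r.as_matrix(); print("lip",p-194*M[:,0]+36*M[:,2])
for th,lz in((0,100),(10,90),(20,85),(30,82),(40,80)):
    print(th,np.round(pour(th,603,lz),0)); plan(pour(th,603,lz),181.5,th)
E
```

```text
t 29.725 [ 406.8 -113.6  130.6] F [ 0.1 -0.4 -5.1] M [-0.02  0.61 -0.04] w 16.5 98.21226596832275 yaw -178.3 tz [ 0.105 -0.002 -0.995] q6 -2.23
lip [ 603.43224277 -107.7855766   115.07392299]
0 [ 409. -116.  136.]
t 29.725 at [ 406.8 -113.6  130.6] shift [-0.04 -0.04 -0.09]
turn [-0.3  6.   0.2]
10 [ 418. -116.  159.]
t 29.725 at [ 406.8 -113.6  130.6] shift [-0.24 -0.05 -0.45]
turn [-0.6 16.   0.2]
20 [ 433. -116.  185.]
t 29.725 at [ 406.8 -113.6  130.6] shift [-0.53 -0.06 -0.86]
turn [-0.8 26.   0.2]
30 [ 453. -116.  210.]
t 29.725 at [ 406.8 -113.6  130.6] shift [-0.9  -0.07 -1.24]
turn [-1.1 36.   0.2]
40 [ 478. -116.  232.]
t 29.725 at [ 406.8 -113.6  130.6] shift [-1.35 -0.08 -1.56]
turn [-1.4 46.   0.2]
```

send_rows(
  targets=[0,4,0,-0.04,-0.05,-0.12,-1,0,4,0,-0.04,-0.05,-0.12,-1,0,4,0,-0.04,0,-0.12,-1,0,4,0,-0.04,0,-0.12,-1,0,0,0,0,0,0,-1],
)

```text
time_s: 30.35
eef_pos: [416.2, -119.2, 158.9]
ee_rot: [-0.087, -0.015, 0.996, -0.004]
force: [0.2, 0.6, -4.0]
grip_width: 0.197
grip_force: 98.2
```

```bash
python3 - <<'E'
from h import *
st(); s,p,r=tool(); M=r.as_matrix(); print("lip",p-194*M[:,0]+36*M[:,2])
plan(pour(20,603,85,p[1]),181.7,20);plan(pour(30,603,82,p[1]),181.7,30)
E
```

```text
t 30.35 [ 416.2 -119.2  158.9] F [ 0.2  0.6 -4. ] M [0.07 0.23 0.05] w 16.7 98.22432160377502 yaw -178.3 tz [-0.173 -0.01  -0.985] q6 -2.06
lip [ 600.94527682 -113.97825674   89.90930396]
t 30.35 at [ 416.2 -119.2  158.9] shift [-0.2  -0.01 -0.48]
turn [-0.9 10.  -0.1]
t 30.35 at [ 416.2 -119.2  158.9] shift [-0.46 -0.02 -0.95]
turn [-1.2 20.  -0.2]
```

send_rows(
  targets=[0,2.5,0,-0.04,0,-0.12,-1,0,2.5,0,-0.04,0,-0.12,-1,0,2.5,0,-0.04,0,-0.12,-1,0,2.5,0,-0.04,0,-0.12,-1,0,0,0,0,0,0,-1],
)

```text
time_s: 30.98
eef_pos: [431.5, -118.5, 184.1]
ee_rot: [-0.173, -0.014, 0.985, -0.005]
force: [-0.4, 0.1, -4.5]
grip_width: 0.197
grip_force: 98.2
```

send_rows(
  targets=[0,2.5,0,-0.03,0,-0.13,-1,0,2.5,0,-0.03,0,-0.13,-1,0,2.5,0,-0.03,0,-0.13,-1,0,2.5,0,-0.03,0,-0.13,-1,0,0,0,0,0,0,-1],
)

```text
time_s: 31.6
eef_pos: [450.5, -117.9, 209.7]
ee_rot: [-0.258, -0.014, 0.966, -0.006]
force: [-0.5, -0.3, -3.3]
grip_width: 0.197
grip_force: 98.5
```

```bash
python3 - <<'E'
from h import *
st(); s,p,r=tool(); M=r.as_matrix(); print("lip",p-194*M[:,0]+36*M[:,2])
plan(pour(40,603,80,p[1]),181.7,40)
E
```

```text
t 31.6 [ 450.5 -117.9  209.7] F [-0.5 -0.3 -3.3] M [-0.01 -0.3   0.  ] w 16.7 98.53992462158203 yaw -178.4 tz [-0.499 -0.018 -0.867] q6 -1.98
lip [ 600.62020543 -114.03890164   81.64383293]
t 31.6 at [ 450.5 -117.9  209.7] shift [-0.2  -0.01 -0.55]
turn [-1.3 10.  -0.4]
```

send_rows(
  targets=[0,2.5,0,-0.03,0,-0.13,-1,0,2.5,0,-0.03,0,-0.14,-1,0,2.5,0,-0.03,0,-0.13,-1,0,2.5,0,-0.04,0,-0.14,-1,0,0,0,0,0,0,-1],
)

```text
time_s: 32.22
eef_pos: [474.8, -117.2, 231.9]
ee_rot: [-0.342, -0.013, 0.94, -0.007]
force: [0.5, 1.1, -3.2]
grip_width: 0.197
grip_force: 98.5
```

send_rows(
  targets=[0,0,0,0,0,0,-1,0,0,0,0,0,0,-1,0,0,0,0,0,0,-1],
)

```text
time_s: 32.6
eef_pos: [474.5, -117.1, 232.6]
ee_rot: [-0.342, -0.013, 0.939, -0.007]
force: [0.5, 0.1, -2.2]
grip_width: 0.197
grip_force: 98.5
```

```bash
python3 - <<'E'
from h import *
st(); s,p,r=tool(); M=r.as_matrix(); print("lip",p-194*M[:,0]+36*M[:,2])
plan(pour(45,602,80,p[1]),181.7,45)
t=cap("top"); s=cap("side")
f=lambda c,b,sz:cv2.resize(cv2.cvtColor(np.array(c["img"]),cv2.COLOR_RGB2BGR)[b[1]:b[3],b[0]:b[2]],sz,interpolation=cv2.INTER_CUBIC)
cv2.imwrite("pics/m7.png",np.hstack([f(t,(290,170,410,260),(400,300)),f(s,(240,150,400,270),(400,300))]))
E
```

```text
t 32.6 [ 474.5 -117.1  232.6] F [ 0.5  0.1 -2.2] M [-0.   -0.37 -0.  ] w 16.7 98.5202944278717 yaw -178.6 tz [-0.643 -0.022 -0.766] q6 -1.98
lip [ 599.8653459  -114.1297882    80.23502172]
t 32.6 at [ 474.5 -117.1  232.6] shift [-0.09 -0.01 -0.3 ]
turn [-1.4  4.9 -0.6]
```

View pics/m7.png

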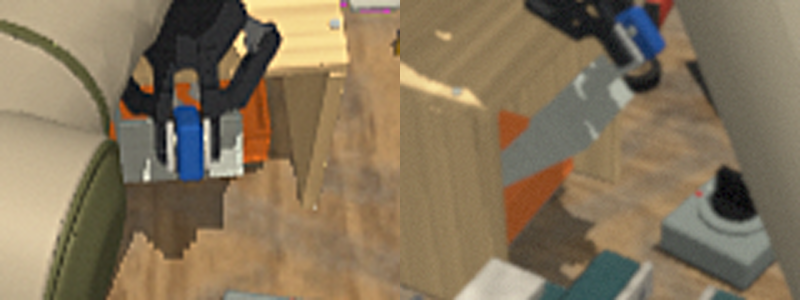

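The force now reads 2.2 N, which is the empty scoop's weight, and no bolts lie on the bench. I'll withdraw along the pan's own axis and level out.

send_rows(
  targets=[0,0,0,0.2,0,0,-1,0,0,0,0.6,0,0,-1,0,0,0,0.8,0,0,-1,0,0,0,0.8,0,0,-1,0,0,0,0.4,0,0,-1],
)

```text
time_s: 33.33
eef_pos: [344.4, -120.1, 342.7]
ee_rot: [-0.341, -0.012, 0.94, -0.008]
force: [0.8, -0.1, -2.1]
grip_width: 0.198
grip_force: 98.5
```

send_rows(
  targets=[0,-8,0,0,0,0,-1,0,-8,0,0,0,0,-1,0,-8,0,0,0,0,-1,0,-8,0,0,0,0,-1,0,-8,0,0,0,0,-1],
)

```text
time_s: 33.95
eef_pos: [345.5, -120.0, 341.2]
ee_rot: [0.002, -0.015, 1.0, -0.003]
force: [0.4, 0.3, -2.7]
grip_width: 0.199
grip_force: 98.4
```

```bash
python3 - <<'E'
from h import *
st(); plan((401.3,-359.6,150),137)
t=cap("top")
h=cv2.cvtColor(np.array(t["img"]),cv2.COLOR_RGB2HSV); m=((h[...,0]>5)&(h[...,0]<14)&(h[...,1]>200)).astype(np.uint8)
k,l,a,ce=cv2.connectedComponentsWithStats(m); print([a[i].tolist() for i in range(1,k) if a[i][4]>40])
save(t,"tub",(290,120,410,240),4)
E
```

```text
t 33.95 [ 345.5 -120.   341.2] F [ 0.4  0.3 -2.7] M [0.05 0.31 0.06] w 16.9 98.41744780540466 yaw -178.3 tz [ 0.003 -0.006 -1.   ] q6 -2.26
t 33.95 at [ 345.5 -120.   341.2] shift [-0.8  -4.    3.21]
turn [-0.2  0.3 44.7]
[[337, 5, 17, 26, 174], [319, 199, 8, 12, 45], [533, 310, 59, 4, 68]]
```

send_rows(
  targets=[0,0,0,-0.16,-0.8,0.2,-1,0,0,0,-0.16,-0.8,0.2,-1,0,0,0,-0.16,-0.8,0.2,-1,0,0,0,-0.16,-0.8,0.2,-1,0,0,0,-0.16,-0.8,0.2,-1],
)

```text
time_s: 34.62
eef_pos: [400.8, -360.3, 281.3]
ee_rot: [-0.002, -0.015, 1.0, -0.002]
force: [0.9, -0.2, -2.7]
grip_width: 0.201
grip_force: 98.5
```

send_rows(
  targets=[0,0,8.9,0,0,0.2,-1,0,0,8.9,0,0,0.2,-1,0,0,8.9,0,0,0.2,-1,0,0,8.9,0,0,0.2,-1,0,0,9,0,0,0.2,-1],
)

```text
time_s: 35.25
eef_pos: [400.6, -358.8, 221.2]
ee_rot: [-0.001, 0.368, 0.93, -0.002]
force: [-0.7, -0.2, -2.6]
grip_width: 0.201
grip_force: 98.6
```

send_rows(
  targets=[0,0,0,0,0,0,-1,0,0,0,0,0,0,-1],
)

```text
time_s: 35.5
eef_pos: [401.0, -359.3, 222.2]
ee_rot: [0.0, 0.364, 0.931, -0.002]
force: [0.5, -0.2, -2.8]
grip_width: 0.197
grip_force: 98.5
```

```bash
python3 - <<'E'
from h import *
st(); plan((403,-363,42),137)
E
```

```text
t 35.5 [ 401.  -359.3  222.2] F [ 0.5 -0.2 -2.8] M [ 0.16  0.21 -0.02] w 16.8 98.45300674438477 yaw 137.2 tz [-0.002 -0.005 -1.   ] q6 -1.77
t 35.5 at [ 401.  -359.3  222.2] shift [-0.06 -0.01  3.  ]
turn [-0.3  0.1  0.2]
```

send_rows(
  targets=[-0.3,0,0,-0.06,0,0.8,-1,0,0,0,0,0,0.9,-1,0,0,0,0,0,0.8,-1,0,0,0,0,0,0.35,-1,0,0,0,0,0,0.1,-1],
)

```text
time_s: 36.12
eef_pos: [403.7, -361.9, 44.1]
ee_rot: [0.0, 0.365, 0.931, 0.0]
force: [0.5, -0.3, -1.8]
grip_width: 0.197
grip_force: 98.4
```

send_rows(
  targets=[0,0,0,0,0,0.05,-1,0,0,0,0,0,0.03,-1,0,0,0,0,0,0,-1],
)

```text
time_s: 36.5
eef_pos: [404.1, -362.4, 40.5]
ee_rot: [0.002, 0.366, 0.931, -0.0]
force: [-0.9, 0.0, -1.7]
grip_width: 0.197
grip_force: 98.4
```

```bash
python3 - <<'E'
from h import *
st()
E
```

```text
t 36.5 [ 404.1 -362.4   40.5] F [-0.9  0.  -1.7] M [ 0.25  0.16 -0.  ] w 16.7 98.3982002735138 yaw 137.1 tz [ 0.003 -0.002 -1.   ] q6 -1.77
```

Not yet in contact; lower 2.5 mm more and release gently.

send_rows(
  targets=[0,0,0,0,0,0.04,-1,0,0,0,0,0,0,-1],
)

```text
time_s: 36.75
eef_pos: [404.3, -362.6, 38.2]
ee_rot: [0.002, 0.366, 0.931, -0.0]
force: [-0.1, 1.2, 2.8]
grip_width: 0.202
grip_force: 99.5
```

send_rows(
  targets=[0,0,0,0,0,0,-0.5,0,0,0,0,0,0,-0.4,0,0,0,0,0,0,0.2,0,0,0,0,0,0,1,0,0,0,0,0,0,1],
)

```text
time_s: 37.38
eef_pos: [403.9, -362.1, 37.5]
ee_rot: [0.001, 0.366, 0.931, 0.0]
force: [0.4, 0.8, 0.4]
grip_width: 0.919
grip_force: 0.0
```

send_rows(
  targets=[0,0,0,0,0,-0.3,1,0,0,0,0,0,-0.8,1,0,0,0,0,0,-1,1,0,0,0,0,0,-1,1,0,0,0,0,0,0,1],
)

```text
time_s: 38.0
eef_pos: [404.5, -363.3, 228.0]
ee_rot: [0.005, 0.366, 0.931, -0.002]
force: [-0.9, 0.4, -0.0]
grip_width: 1.0
grip_force: 0.0
```

```bash
python3 - <<'E'
from h import *
st(); plan((408,-197,220),178)
E
```

```text
t 38.0 [ 404.5 -363.3  228. ] F [-0.9  0.4 -0. ] M [-0.02  0.01  0.01] w 85.0 0.0 yaw 137.1 tz [ 0.008 -0.008 -1.   ] q6 -1.77
t 38.0 at [ 404.5 -363.3  228. ] shift [1.85 2.07 0.11]
turn [ -0.3   0.6 -40.9]
```

```bash
python3 - <<'E'
from h import *
np.savez("a.npz",t=cap("top")["img"],s=cap("side")["img"])
E
```

send_rows(
  targets=[0,0,0,0.37,0.41,0,1,0,0,0,0.37,0.41,0,1,0,0,0,0.37,0.41,0,1,0,0,0,0.37,0.41,0,1,0,0,0,0.37,0.41,0,1],
)

```text
time_s: 38.72
eef_pos: [405.4, -194.9, 221.7]
ee_rot: [-0.0, 0.366, 0.931, 0.001]
force: [0.7, -0.2, -0.7]
grip_width: 1.002
grip_force: 0.0
```

send_rows(
  targets=[0,0,-8.2,0,0,0,1,0,0,-8.2,0,0,0,1,0,0,-8.2,0,0,0,1,0,0,-8.2,0,0,0,1,0,0,-8.2,0,0,0,1],
)

```text
time_s: 39.35
eef_pos: [405.5, -195.9, 221.7]
ee_rot: [-0.0, 0.015, 1.0, 0.001]
force: [-0.2, -0.5, -0.1]
grip_width: 0.998
grip_force: 0.0
```

```bash
python3 - <<'E'
from h import *
st(); plan((408,-197,66),176)
t=cap("top")["img"]; s=cap("side")["img"]; a=np.load("a.npz")
f=lambda i,b:cv2.resize(cv2.cvtColor(np.array(i),cv2.COLOR_RGB2BGR)[b[1]:b[3],b[0]:b[2]],(400,300),interpolation=cv2.INTER_CUBIC)
cv2.imwrite("pics/m8.png",np.vstack([np.hstack([f(a["t"],(290,170,410,260)),f(a["s"],(240,150,360,240))]),np.hstack([f(t,(420,210,520,285)),f(s,(340,150,440,225))])]))
E
```

```text
t 39.35 [ 405.5 -195.9  221.7] F [-0.2 -0.5 -0.1] M [0.02 0.02 0.05] w 84.8 0.0 yaw 178.3 tz [-0.     0.002 -1.   ] q6 -2.25
t 39.35 at [ 405.5 -195.9  221.7] shift [-0.04 -0.02  2.6 ]
turn [ 0.1 -0.   2.3]
```

View pics/m8.png

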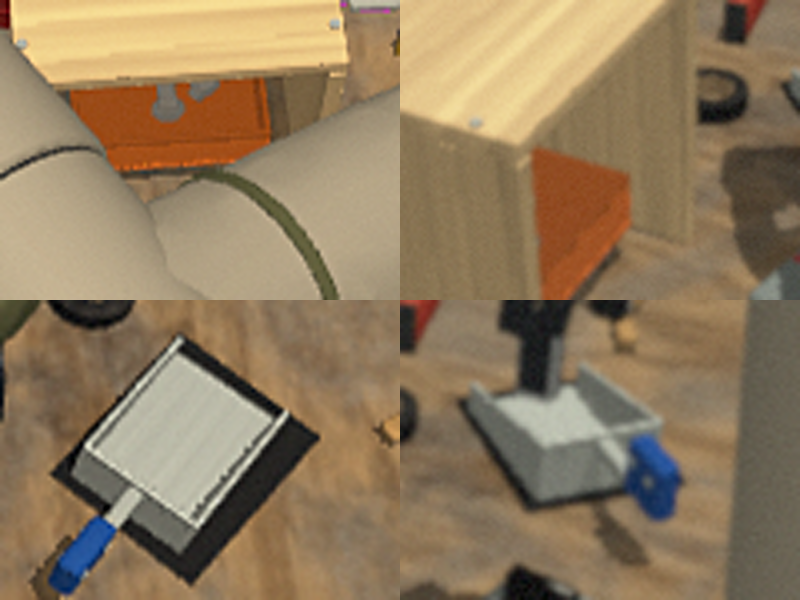

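Both bolts lie in the tub (heads at top-crop (165,105) and (205,90)). The empty scoop is flat on its mat. Now the dial.

send_rows(
  targets=[0,0,3,-0.04,-0.02,0.9,1,0,0,0,0,0,0.9,1,0,0,0,0,0,0.6,1,0,0,0,0,0,0.2,1,0,0,0,0,0,0,0],
)

```text
time_s: 40.08
eef_pos: [408.7, -197.7, 67.3]
ee_rot: [0.001, 0.044, 0.999, 0.0]
force: [0.2, -0.3, 0.5]
grip_width: 0.817
grip_force: 0.0
```

send_rows(
  targets=[0,0,0,0,0,0,-0.5,0,0,0,0,0,0,-0.7,0,0,0,0,0,0,-1,0,0,0,0,0,0,-1],
  newtons=35,
)

```text
time_s: 40.58
eef_pos: [409.1, -197.3, 68.1]
ee_rot: [0.002, 0.044, 0.999, 0.0]
force: [-0.0, 4.2, 7.5]
grip_width: 0.166
grip_force: 33.8
```

send_rows(
  targets=[0,0,8,0,0,0,-1,0,0,8,0,0,0,-1,0,0,8,0,0,0,-1,0,0,8,0,0,0,-1,0,0,8,0,0,0,-1],
)

```text
time_s: 41.2
eef_pos: [409.2, -196.8, 68.2]
ee_rot: [0.002, 0.384, 0.923, 0.001]
force: [3.0, 8.9, 8.7]
grip_width: 0.156
grip_force: 34.5
```

```bash
python3 -c "
from h import *
st()"
```

```text
t 41.2 [ 409.2 -196.8   68.2] F [3.  8.9 8.7] M [ 1.49 -0.43  0.11] w 13.3 34.50538694858551 yaw 134.8 tz [ 0.004  0.001 -1.   ] q6 -1.49
```

send_rows(
  targets=[0,0,8,0,0,0,-1,0,0,8,0,0,0,-1,0,0,8,0,0,0,-1,0,0,7,0,0,0,-1,0,0,5,0,0,0,-1],
)

```text
time_s: 41.82
eef_pos: [409.7, -196.5, 68.2]
ee_rot: [0.001, 0.65, 0.76, 0.002]
force: [7.2, 11.3, 7.4]
grip_width: 0.154
grip_force: 34.3
```

send_rows(
  targets=[0,0,3,0,0,0,-1,0,0,0,0,0,0,-1],
)

```text
time_s: 42.08
eef_pos: [409.8, -196.5, 68.2]
ee_rot: [0.001, 0.669, 0.743, 0.002]
force: [6.7, 11.9, 6.3]
grip_width: 0.154
grip_force: 34.3
```

```bash
python3 -c "
from h import *
st()"
```

```text
t 42.075 [ 409.8 -196.5   68.2] F [ 6.7 11.9  6.3] M [ 1.87 -1.04 -0.02] w 13.1 34.3054461479187 yaw 96.0 tz [ 0.005  0.001 -1.   ] q6 -0.82
```

send_rows(
  targets=[0,0,3,0,0,0,-1,0,0,2,0,0,0,-1,0,0,0,0,0,0,-1],
)

```text
time_s: 42.45
eef_pos: [409.9, -196.5, 68.2]
ee_rot: [0.001, 0.701, 0.713, 0.002]
force: [7.9, 10.9, 7.0]
grip_width: 0.154
grip_force: 34.3
```

send_rows(
  targets=[0,0,3,0,0,0,-1,0,0,0,0,0,0,-1],
)

```text
time_s: 42.7
eef_pos: [409.8, -196.6, 68.2]
ee_rot: [0.002, 0.719, 0.695, 0.002]
force: [7.0, 10.9, 5.2]
grip_width: 0.15
grip_force: 39.5
```

```bash
python3 -c "
from h import *
st()"
```

```text
t 42.7 [ 409.8 -196.6   68.2] F [ 7.  10.9  5.2] M [ 1.79 -1.25  0.85] w 12.7 39.52001094818115 yaw 88.1 tz [ 0.005  0.    -1.   ] q6 -0.68
```

send_rows(
  targets=[0,0,2,0,0,0,-1,0,0,1.5,0,0,0,-1,0,0,0,0,0,0,-1],
)

```text
time_s: 43.08
eef_pos: [409.9, -197.2, 68.3]
ee_rot: [0.002, 0.739, 0.674, 0.002]
force: [6.0, 8.3, 6.5]
grip_width: 0.15
grip_force: 60.4
```

```bash
python3 -c "
from h import *
st()"
```

```text
t 43.075 [ 409.9 -197.2   68.3] F [6.  8.3 6.5] M [ 1.26 -1.07  1.12] w 12.8 60.393562226745416 yaw 84.7 tz [ 0.005 -0.001 -1.   ] q6 -0.62
```

send_rows(
  targets=[0,0,0,0,0,0,-0.4,0,0,0,0,0,0,0.2,0,0,0,0,0,0,1,0,0,0,0,0,0,1,0,0,0,0,0,-0.3,1],
)

```text
time_s: 43.7
eef_pos: [408.1, -197.3, 84.8]
ee_rot: [-0.0, 0.74, 0.673, 0.0]
force: [0.4, 0.2, -0.3]
grip_width: 0.998
grip_force: 0.0
```

send_rows(
  targets=[0,0,0,0,0,-0.9,1,0,0,0,0,0,-1,1,0,0,0,0,0,-1,1,0,0,0,0,0,-0.6,1,0,0,0,0,0,0,1],
)

```text
time_s: 44.32
eef_pos: [408.7, -198.1, 297.7]
ee_rot: [0.004, 0.74, 0.673, 0.001]
force: [0.1, 0.2, -0.3]
grip_width: 1.0
grip_force: 0.0
```

```bash
python3 - <<'E'
from h import *
st(); t=cap("top"); im=np.array(t["img"])
h=cv2.cvtColor(im,cv2.COLOR_RGB2HSV); b=(355,245,405,300); c=h[b[1]:b[3],b[0]:b[2]]
m=(c[...,2]<60).astype(np.uint8); k,l,a,ce=cv2.connectedComponentsWithStats(m)
print([(a[i].tolist(),(ce[i]+b[:2]).round(1)) for i in range(1,k) if a[i][4]>20])
for r in m[12:48]: print("".join(".#"[v] for v in r))
E
```

```text
t 44.325 [ 408.7 -198.1  297.7] F [ 0.1  0.2 -0.3] M [-0.05  0.03 -0.02] w 85.0 0.0 yaw 84.6 tz [ 0.006 -0.004 -1.   ] q6 -0.62
[([27, 0, 15, 7, 83], array([389.5, 247.8])), ([12, 21, 19, 17, 255], array([376.3, 273.8]))]
..................................................
..................................................
..................................................
..................................................
..................................................
..................................................
.#................................................
..................................................
..................................................
.................#######..........................
...............############...#...................
.............##################...................
.............##......##########...................
.............##.###############...................
.............##################...................
.............##################...................
............###################...................
...........
[... 257 characters left out ...]
.###############.....................
...............#############......................
................###########.......................
....................####..........................
..................................................
..................................................
..................................................
..................................................
..................................................
..................................................
..................................................
..................................................
..................................................
..................................................
```

The bar's white line now runs horizontally towards the green dot. The same torque signature as at the other end stop was felt, and the arm is clear of everything.

```bash
python3 -c "
from h import *
print(job.finish_job())"
```

```text
the job is handed in; nothing more can be done
None
```

The job is handed in, with no verdict returned: dial turned off, both bolts (only two were present) tipped from the scoop into the tub, empty scoop back flat on its mat, dial turned to its clockwise stop, and no bumps or contact with the other tools noticed.

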